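# Shut and lock the terminal cover of a bench supply unit

## Task

The terminal cover of the grey supply unit has been left open: push the cover down until it is closed. Then set the closed fingertips in the slot of its orange cam fastener and turn it a quarter turn clockwise (seen from above) to its stop, so that the white pointer faces the green mark and the cover is locked. Nothing is to be picked up, the cover is not to be swung further open, and the glassware and other things around are to be left where they are.

Things in the scene. Friction and masses are not known exactly. Their poses are not given: they have to be found in the camera images.
- unit: Fixed grey supply unit, 270 x 220 mm, 75 mm tall, at varying place and yaw (to 25 degrees). Origin on the bench; the body reaches 115 mm to -x (front), 155 mm to +x and 110 mm to either side; the hinge is 90 mm to +x of the origin. The last 60 mm at +x are a fixed deck, with two small things on it.
- hinge (a point): Middle of the cover's hinge line on the fixed unit, 75 mm above the bench. Axes are the unit's: -x from the hinge to the unit's front (robot side), y along the hinge line, z up.
- cover (a joint): Opening angle of the aluminium cover (rad): 0 closed (level), larger = front edge raised; starts 0.4 to 0.8. The stiff hinge keeps it where it is left; 1 to 6 N down near the free edge moves it. Plate 198 mm from hinge to free edge, 216 mm wide, 6 mm thick; closed, its underside is at the hinge's height.
- cover_edge (a point): On the cover's upper face, mid-width, on the black strip near the free edge: 180 mm from the hinge line, 6 mm above the cover's underside; a good place to push. The free edge is 19 mm beyond it, the fastener's disc begins 15 mm behind it. Axes turn with the cover: z normal to its upper face, -x to the free edge.
- fastener (a joint): Turn of the cam fastener (rad), growing clockwise seen from above: starts 0 to 0.3 (unlocked), stop at 1.571 = locked. It stays where left and takes about 0.10 N m. Its tongue under the cover goes below a keeper lip and holds the cover down; turned with the cover open, the tongue stops the cover from shutting.
- slot (a point): Centre of the slot's floor, on the fastener's axis, 115 mm from the hinge line, mid-width, 4 mm above the cover. Slot 38 mm wide, 84 mm long, 18 mm deep, open at top and ends, between two orange cheeks on a dark disc 100 mm across. Axes turn with it: y along the slot, x across, z up; white pointer at -y. At 0 the axes are the cover's; at 1.571 the pointer faces the free edge and green mark.
- vial: Small amber glass vial with a blue cap, 28 mm across, 55 mm tall, on the unit's rear deck; loose, to be left alone. Origin at the centre of its underside.
- stopper: Black rubber stopper, 36 mm across, 30 mm tall, on the unit's rear deck; loose, to be left alone. Origin at the centre of its underside.
- beaker: Open glass beaker, 68 mm across, 85 mm tall, on the bench left of the unit; loose, to be left alone. Origin at the centre of its underside.
- flask: Green conical flask, 76 mm across, 108 mm tall, on the bench right of the unit; loose, to be left alone. Origin at the centre of its underside.
- matchbox: Red matchbox, 36 x 55 x 15 mm, lying on the bench right of the unit; loose, to be left alone. Origin at the centre of its underside.
- wash_bottle: White plastic wash bottle with blue cap, 64 mm across, 170 mm tall, on the bench left of the unit, behind the beaker; loose, to be left alone. Origin at the centre of its underside.

How it is judged:
On the way, in this order (a step that is already met when the one before it is completed fails the run):
1. the cover is pushed shut with the fastener still unlocked (value of joint cover below 0.03 rad and value of joint fastener below 0.6 rad), for 0.2 s.
2. the closed fingertips are set in the slot, the fastener still unlocked (all of step 1 and z of the grasp point in the frame of slot below 0.036 m and x of the grasp point in the frame of slot between -0.022 and 0.022 m and y of the grasp point in the frame of slot between -0.05 and 0.05 m), for 0.1 s.
3. the fastener is turned to its stop, the cover shut (value of joint cover below 0.03 rad and value of joint fastener above 1.42 rad), for 0.2 s.
At the end, for the whole second after the job is handed in: Cover closed (joint below 0.03 rad), fastener turned to its stop within 0.15 rad (above 1.42) and at rest, every bystander within 30 mm of its start and upright within 0.35 rad (all of step 3 and velocity of joint fastener between -0.05 and 0.05 rad/s and not (distance of any of vial, stopper, beaker, flask, matchbox, wash_bottle from where it was at the start of the episode above 0.03 m or angle between any of vial, stopper, beaker, flask, matchbox, wash_bottle's own z axis and vertical above 0.35 rad)); the robot touches nothing.
It fails at once if the cover is lifted or swung further open (value of joint cover above 0.95 rad).
It fails at once if a bystander is carried, shoved by more than 30 mm or tipped (distance of any of vial, stopper, beaker, flask, matchbox, wash_bottle from where it was at the start of the episode above 0.03 m or angle between any of vial, stopper, beaker, flask, matchbox, wash_bottle's own z axis and vertical above 0.35 rad).
It also fails if it takes over 50 s, if anything falls off the work surface, if the arm or the gripper's body presses on something with over 40 N, if the wrist force passes 120 N, or if a joint passes its speed limit or range.

## Robot

A 7-joint arm with a two-finger parallel gripper is mounted at the origin on the work surface. World frame = base frame: x ahead of the robot, y to its left, z up, the work surface at z = 0. Lengths are in m, angles in rad, forces in N, time in s.
With the tool pointing down it reaches from about 0.35 to 0.9 m from the base axis. Payload 8.1 kg.
Tool frame: the origin (TCP) lies between the finger pads; the fingertips stand 11 mm ahead of it and the grasp point (between the pads) lies 8 mm behind it; z points along the fingers, y is the line along which they close (so a half turn about z gives the same grasp; the last joint's range is limited). The gripper opens to 92 mm and grips with 3 to 60 N. Pads are 19 mm wide; open, the fingers measure 130 mm over their backs; the gripper's body (75 mm by 190 mm) begins 47 mm behind the grasp point.
Start: joints at [-1.337, 0.434, 0.025, 1.573, -0.012, 1.134, -0.075], TCP at [0.207, 0.59, 0.238] pointing down, gripper open.
Joint ranges: [-2.62, 2.62], [-0.44, 2.09], [-1.27, 1.32], [0.08, 2.57], [-1.32, 4.46], [0.12, 2], [-2.74, 2.74]. Speed limits (rad/s): [2.22, 2.22, 3.01, 3.01, 3.14, 3.14, 3.14].

## Interface

Orientations are given as a rotation vector (axis times angle).
In Python, from cell import observe, get_image, camera_params, sign_off gives the robot as it stands.
- The arm moves only by the shell command python3 -m pendant 'ROWS' [FORCE]. ROWS is JSON, one flat list of numbers, 7 for each row, row after row: the shift along the tool's x, y, z in m, then the turn, a rotation vector about the tool's x, y, z in rad, then the finger opening in m, from 0 to 0.0918. In form: [dx, dy, dz, rx, ry, rz, jaw, dx, dy, dz, rx, ry, rz, jaw, ...]. A call has 1 to 10 rows; each row shifts and turns the commanded pose from where the row before left it, along the tool's axes as they then stand; what a row does not reach is not made up. A row lasts 1/8 s, in which the tool goes at most 62.5 mm and 10.7 degrees, less where a joint would pass 70% of its speed; a pose out of reach is approached as far as the arm can. A call is refused whole if a number of a shift passes 0.0625 or a number of a turn 0.188, either way. A call with a gripper value outside its range is refused whole. The fingers move at their own pace and stop on an object; FORCE is the grip in N (left out, the last holds). Time passes only in rows, so rows that do not move let the fingers close. It gives the time, the measured TCP pose, the force, the opening and the grip force at its end, in the units of the state.
- observe(): the state, without advancing time (a new reading comes with each control period).
- get_image(name): name is "scene" or "top"; returns the picture (480x640x3 uint8, red, green, blue); there is no depth.
- camera_params(name): a dict with "intrinsics" (3x3 intrinsics, pixels), "dist" ([k1, k2, p1, p2, k3] as OpenCV has them; the pictures are not rectified), "eye" and "rotation" of the camera in the world. Camera axes: x right, y down, z forward; pixel columns grow to the right and rows downward; lengths in m; the calibration is good to about 2 mm. A picture is of the moment at which its call begins. camera_params takes no time and is no camera call.
- sign_off(): hands the job in; it is judged then, once.
The state is a dict: "clock": time; "joints": joint angles; "dq": joint speeds; "joint_efforts": joint torques, N m; "position": TCP position; "ee_rot": TCP orientation; "force": force on the tool from outside, world axes, zero at the start; "ft_torque": the same for the moment, N m; "width": opening from 0.0 (shut) to 1.0 (fully open); "gripper_force": force on a finger pad.
Only numpy, scipy, OpenCV 4.12 (cv2) and the standard library are available. Lean on these libraries where they do the work, as an engineer would, in place of code of your own. Each camera call takes 0.05 s, during which the arm holds its last target. There are 200 camera calls.

## Working session

There is one attempt and no reset: what is moved stays moved. The work goes in short steps, Python scripts to look and compute and a shell command to move; the robot and the scene stay as the last step left them, time stands still between calls to the robot, and variables do not carry over. Pictures are saved under pics/ and viewed, at most 10 in all, crops included, and the job is handed in when it is done.

```bash
mkdir -p pics; python3 - <<'E'
from cell import *
import cv2
for n in("scene","top"):
    cv2.imwrite(f"pics/{n}0.png",get_image(n)[:,:,::-1]); p=camera_params(n); print({k:(v.tolist() if hasattr(v,'tolist') else v) for k,v in p.items()})
o=observe();print(o)
E
```

```text
{'intrinsics': [[551.2461603233406, 0.0, 321.35060793119544], [0.0, 551.2461603233406, 234.12257404344064], [0.0, 0.0, 1.0]], 'dist': [-0.02973103659723756, 0.0, 0.0, 0.0, 0.0], 'eye': [1.1533156622103635, -0.40521600890981896, 0.6998489008925899], 'rotation': [-2.099115627386883, -1.0275313313925873, 0.43219612950706454]}
{'intrinsics': [[471.50192275704376, 0.0, 327.3925080963402], [0.0, 471.50192275704376, 241.29788991819552], [0.0, 0.0, 1.0]], 'dist': [-0.03424859257501576, 0.0, 0.0, 0.0, 0.0], 'eye': [0.5656394442471272, 0.05681649208308585, 0.8905809962291173], 'rotation': [-2.165530734247129, 2.2262643075850264, -0.05802164679499066]}
{'clock': 0.1, 'joints': array([-1.33660129,  0.43515   ,  0.02495162,  1.57400315, -0.01156384,
        1.13399757, -0.0750799 ]), 'dq': array([-0.0015194 , -0.00134822, -0.00125186, -0.00263277,  0.0003085 ,
        0.00230373,  0.00064386]), 'joint_efforts': array([ 3.37850463e-03, -6.69118023e+01,  9.88117866e-01, -3.15147507e+01,
       -6.04830589e-02,  3.73361260e-02,  4.45786623e-05]), 'position': array([0.20644163, 0.58945269, 0.23702639]), 'ee_rot': array([-5.26546797e-01, -3.09706469e+00,  2.21682221e-03]), 'force': array([1.16522832, 0.27802576, 0.66785249]), 'ft_torque': array([ 0.00398249,  0.00299411, -0.03350449]), 'gripper_force': 0.0, 'width': 0.9980496234485852}
```

View pics/scene0.png

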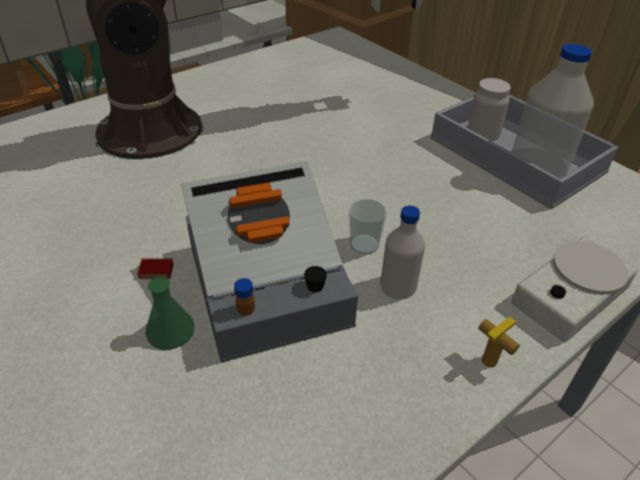

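View pics/top0.png

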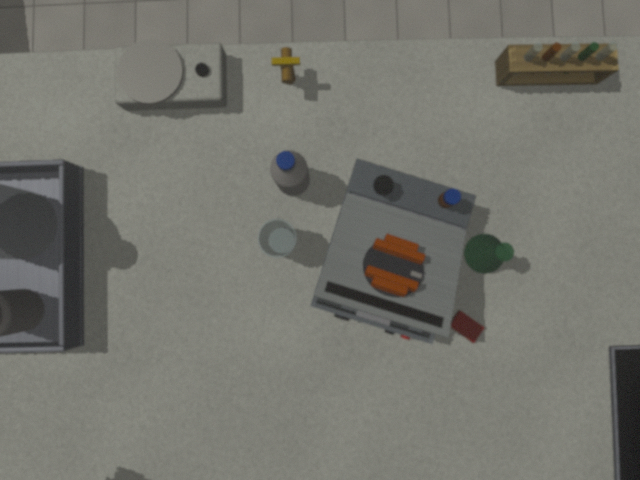

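The scene view shows the cover open, with its free corners near (182,181) and (306,163). In the top view the rear deck corners are near (358,160) and (475,196), and the black strip runs from (327,287) to (441,322). I'll enlarge both for corner picks.

```bash
python3 - <<'E'
import cv2,numpy as np
a=cv2.imread("pics/scene0.png")[150:360,170:370];b=cv2.imread("pics/top0.png")[145:355,300:490]
f=lambda i:cv2.convertScaleAbs(cv2.resize(i,None,fx=4 if 0 else 2.8,fy=2.8,interpolation=cv2.INTER_CUBIC),alpha=1.6)
a=f(a)[:, :];b=f(b)
cv2.imwrite("pics/a.png",a);cv2.imwrite("pics/b.png",b);print(a.shape,b.shape)
E
```

```text
(588, 560, 3) (588, 532, 3)
```

View pics/a.png

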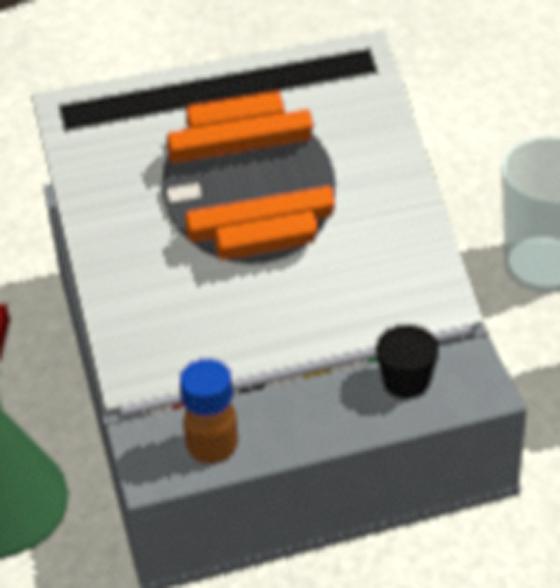

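View pics/b.png

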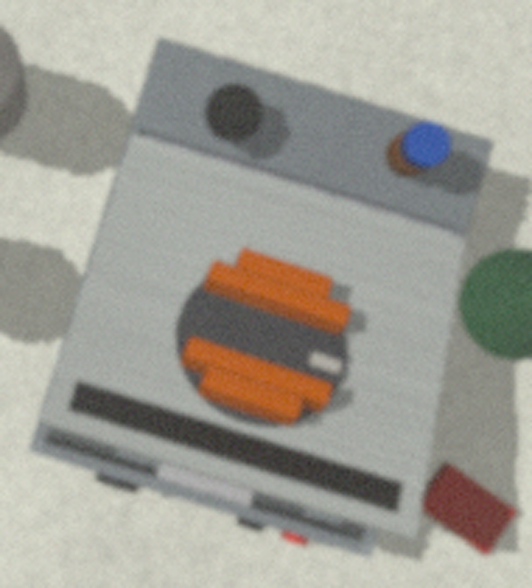

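The crops give the corners: the deck's rear ones, the cover's free ones and the disc centre, in both views. Next I fit the unit pose and cover angle.

```bash
cat > h.py <<'E'
import cv2,numpy as np
from cell import *
from scipy.optimize import least_squares
from scipy.spatial.transform import Rotation as R
def proj(n,P):
    c=camera_params(n);M=np.array(c["rotation"]);M=M if M.ndim==2 else R.from_rotvec(M).as_matrix()
    return cv2.projectPoints(np.atleast_2d(P).astype(float),M.T,-M.T@np.array(c["eye"]),np.array(c["intrinsics"]),np.array(c["dist"]))[0][:,0]
def body(p,u): c,s=np.cos(p[2]),np.sin(p[2]);return np.array([p[0]+c*u[0]-s*u[1],p[1]+s*u[0]+c*u[1],u[2]])
def cov(p,r,y,h,th=None):
    t=p[3] if th is None else th
    return body(p,[.09-r*np.cos(t)+h*np.sin(t),y,.075+r*np.sin(t)+h*np.cos(t)])
E
python3 - <<'E'
from h import *
D=[("scene",131,507,0,.155,-.11,.075),("scene",524,408,0,.155,.11,.075),("top",160,38,0,.155,.11,.075),("top",492,143,0,.155,-.11,.075),
("scene",33,97,1,.199,-.108,.006),("scene",383,33,1,.199,.108,.006),("top",48,425,1,.199,.108,.006),("top",415,540,1,.199,-.108,.006),
("scene",249,190,1,.115,0,.010),("top",263,337,1,.115,0,.010)]
def res(p):
    o=[]
    for n,u,v,k,a,b,c in D:
        px=np.array([u,v])/2.8+((170,150) if n=="scene" else (300,145))
        o.append(proj(n,cov(p,a,b,c) if k else body(p,[a,b,c]))[0]-px)
    return np.ravel(o)
s=least_squares(res,[.5,0,-.3,.6],loss="soft_l1");p=s.x;print(p);print(s.fun.reshape(-1,2).round(1))
np.save("p.npy",p)
for r in(.18,.187):print("edge",r,[cov(p,r,0,.006,t).round(3) for t in(p[3],p[3]*.66,p[3]*.33,0)])
print("fast",cov(p,.115,0,.01,0))
# fastener angle: pointer
for n,u,v in(("scene",184,192),("top",325,362)):
    px=np.array([u,v])/2.8+((170,150) if n=="scene" else (300,145))
    print(n,px,[(a,(proj(n,cov(p,.115+.037*np.sin(a),-.037*np.cos(a),.011))[0]-px).round(1)) for a in(0,.1,.2,.3)])
o=observe();print(R.from_rotvec(o["ee_rot"]).as_matrix().round(3),o["position"])
E
```

```text
[ 0.57143003 -0.05355932 -0.33047288  0.40314619]
[[-2.8  0. ]
 [ 0.3 -0.9]
 [-0.7 -1.5]
 [ 0.9 -1.6]
 [-1.8  0. ]
 [-1.   0.1]
 [-3.  -1.8]
 [-0.6 -1.1]
 [-1.4 -3. ]
 [-0.8  1.7]]
edge 0.18 [array([ 0.502, -0.03 ,  0.151]), array([ 0.494, -0.027,  0.128]), array([ 0.489, -0.025,  0.105]), array([ 0.486, -0.024,  0.081])]
edge 0.187 [array([ 0.496, -0.028,  0.154]), array([ 0.487, -0.025,  0.13 ]), array([ 0.482, -0.023,  0.106]), array([ 0.48 , -0.022,  0.081])]
fast [ 0.5477828  -0.04544706  0.085     ]
scene [235.71428571 218.57142857] [(0, array([-0.7,  0.5])), (0.1, array([-1.1, -1.5])), (0.2, array([-1.3, -3.5])), (0.3, array([-1.3, -5.6]))]
top [416.07142857 274.28571429] [(0, array([-0.9, -0.6])), (0.1, array([-1.4,  1.4])), (0.2, array([-2.2,  3.3])), (0.3, array([-3.2,  5.1]))]
[[-0.944  0.33  -0.   ]
 [ 0.33   0.944 -0.001]
 [-0.    -0.001 -1.   ]] [0.20644163 0.58945269 0.23702639]
```

Fit: cover angle 0.40 rad, fastener at about 0, and the tool is already aligned with the unit. Next I close the fingers and move over the cover edge.

```bash
python3 -m pendant '[-0.04,-0.04,0,0,0,0,0, -0.04,-0.04,0,0,0,0,0, -0.04,-0.04,0,0,0,0,0, -0.04,-0.04,0,0,0,0,0, -0.04,-0.04,0,0,0,0,0, -0.04,-0.04,0,0,0,0,0, -0.04,-0.04,0,0,0,0,0, -0.04,-0.04,0,0,0,0,0, -0.04,-0.04,0,0,0,0,0, -0.04,-0.04,0,0,0,0,0]' 20
cat > st.py <<'E'
from h import *
import sys
p=np.load("p.npy");o=observe();M=R.from_rotvec(o["ee_rot"]).as_matrix()
T=eval(sys.argv[1]) if len(sys.argv)>1 else cov(p,.183,0,.006)+[0,0,.031]
print("t",o["clock"],"pos",o["position"].round(4),"F",o["force"].round(1),"tq",o["ft_torque"].round(2),"w",round(o["width"],3),"j",o["joints"].round(2))
print("toolyaw y",np.arctan2(-M[0,1],M[1,1]).round(3),"tilt",M[2].round(3),"to go tool",(M.T@(T-o["position"])).round(4))
E
python3 st.py
```

```text
clock: 1.35
position: [0.4522, 0.0784, 0.2377]
ee_rot: [0.526, 3.097, 0.0]
force: [1.2, 0.3, 0.0]
width: 0.011
gripper_force: 0.0
t 1.35 pos [0.4522 0.0784 0.2377] F [1.2 0.3 0. ] tq [ 0.02 -0.03 -0.02] w 0.011 j [-0.57  0.16  0.33  1.98 -0.06  1.01  1.02]
toolyaw y -0.337 tilt [-0.  0. -1.] to go tool [-0.0801 -0.0857  0.0544]
```

```bash
python3 -m pendant '[-0.04,-0.043,0,0,0,0,0, -0.04,-0.043,0,0,0,0,0, 0,0,0.03,0,0,0,0, 0,0,0.024,0,0,0,0, 0,0,0,0,0,0,0]' >/dev/null; python3 st.py; python3 - <<'E'
from h import *
i=get_image("scene")[100:330,100:400];j=get_image("top")[130:360,290:500]
k=np.hstack([i,j]);cv2.imwrite("pics/c1.png",cv2.resize(cv2.convertScaleAbs(k[:,:,::-1],alpha=1.5),None,fx=1.55,fy=1.55))
E
```

```text
t 1.975 pos [ 0.4975 -0.0276  0.1822] F [-0.  -1.1  0.9] tq [-0.05  0.01  0.01] w 0.009 j [-0.37  0.3   0.4   1.97 -0.14  0.91  1.34]
toolyaw y -0.337 tilt [ 0.004 -0.002 -1.   ] to go tool [-0.0024 -0.0006 -0.0011]
```

View pics/c1.png

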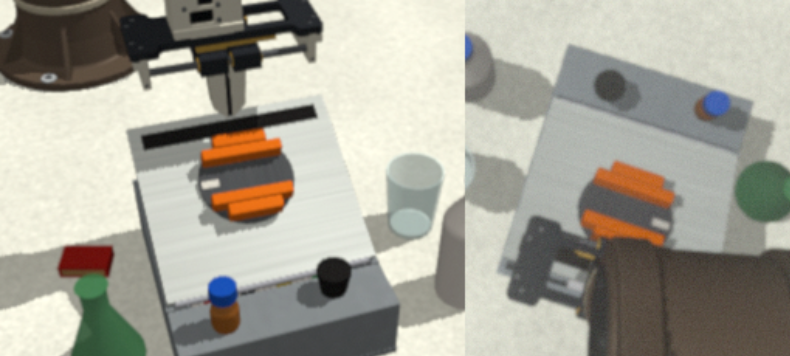

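```bash
python3 -m pendant '[0,0,0.016,0,0,0,0, 0.004,0,0.012,0,0,0,0, 0.004,0,0.012,0,0,0,0, 0.003,0,0.012,0,0,0,0, 0.003,0,0.012,0,0,0,0, 0.001,0,0.012,0,0,0,0, 0.001,0,0.01,0,0,0,0, 0,0,0,0,0,0,0]'; python3 st.py "cov(p,.183,0,.006,0)+[0,0,.011]"
```

```text
clock: 3.08
position: [0.483, -0.0225, 0.0968]
ee_rot: [-0.527, -3.095, 0.001]
force: [-0.1, -0.8, -0.3]
width: 0.001
gripper_force: 0.0
t 3.075 pos [ 0.483  -0.0225  0.0968] F [-0.1 -0.8 -0.3] tq [ 0.02  0.01 -0.02] w 0.001 j [-0.34  0.4   0.35  2.09 -0.21  0.69  1.39]
toolyaw y -0.337 tilt [ 0.002 -0.001 -1.   ] to go tool [-0.0007 -0.0007  0.0048]
```

```bash
python3 -m pendant '[0,0,0.004,0,0,0,0, 0,0,0.003,0,0,0,0, 0,0,0.003,0,0,0,0]'; python3 -m pendant '[0,0,0.0,0,0,0,0,0,0,0.0,0,0,0,0]';
```

```text
clock: 3.45
position: [0.484, -0.0225, 0.0911]
ee_rot: [0.528, 3.096, 0.003]
force: [-27.4, 1.3, 94.8]
width: 0.004
gripper_force: 47.9
clock: 3.7
position: [0.484, -0.0225, 0.0915]
ee_rot: [0.528, 3.096, 0.004]
force: [-19.6, -0.2, 65.9]
width: 0.002
gripper_force: 32.9
```

The cover is shut and bearing firmly, so I back off, go above the slot and look.

```bash
python3 -m pendant '[0,0,-0.01,0,0,0,0, 0,0,-0.03,0,0,0,0, 0,0,-0.01,0,0,0,0, -0.034,0,0,0,0,0,0, -0.034,0,0,0,0,0,0, 0,0,0,0,0,0,0]'; python3 st.py "cov(p,.115,0,.01,0)+[0,0,.052]"; python3 - <<'E'
from h import *
i=get_image("scene")[100:330,100:400]
cv2.imwrite("pics/c2.png",cv2.resize(cv2.convertScaleAbs(i[:,:,::-1],alpha=1.5),None,fx=2.6,fy=2.6,interpolation=cv2.INTER_CUBIC))
E
```

```text
clock: 4.45
position: [0.5499, -0.0456, 0.1372]
ee_rot: [0.528, 3.096, -0.001]
force: [-1.2, 0.6, 0.1]
width: 0.008
gripper_force: 0.0
t 4.45 pos [ 0.5499 -0.0456  0.1372] F [-1.2  0.6  0.1] tq [0.01 0.02 0.  ] w 0.008 j [-0.29  0.44  0.38  1.9  -0.21  0.84  1.43]
toolyaw y -0.338 tilt [-0.002 -0.001 -1.   ] to go tool [ 0.002  -0.0006  0.0002]
```

View pics/c2.png

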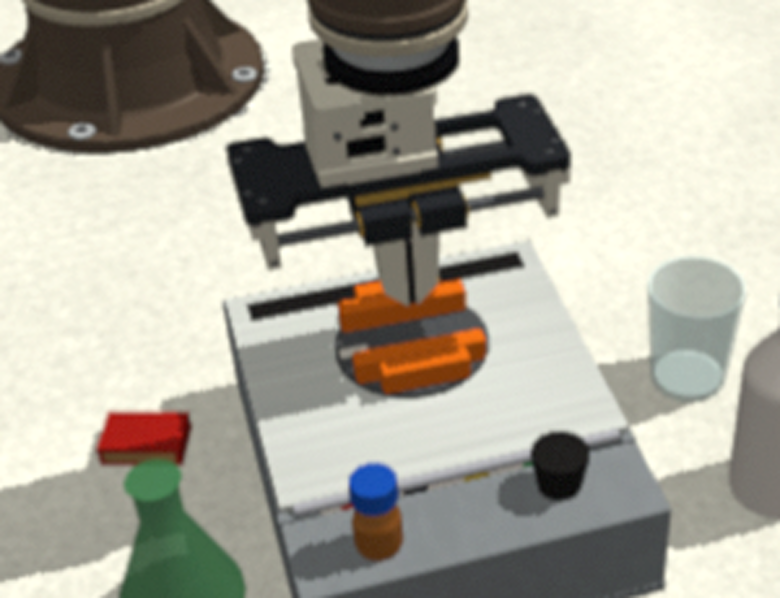

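Tips hang over the slot: tip near (413,303), disc centre near (413,343) in the crop. I check the lateral offset.

```bash
python3 - <<'E'
from h import *
p=np.load("p.npy");o=observe()
print(proj("scene",cov(p,.115,0,.01,0)),proj("scene",o["position"]-[0,0,.011]),"meas disc",413/2.6+100,343/2.6+100,"tip",413/2.6+100,303/2.6+100)
for c in [(.199,-.108),(.199,.108)]:print(proj("scene",cov(p,*c,.006,0)))
print("meas corners",225/2.6+100,303/2.6+100,530/2.6+100,240/2.6+100)
E
```

```text
[[256.95929774 230.34452985]] [[255.92995346 211.58421645]] meas disc 258.8461538461538 231.9230769230769 tip 258.8461538461538 216.53846153846155
[[184.92558457 214.50373981]]
[[302.49725868 191.530803  ]]
meas corners 186.53846153846155 216.53846153846155 303.8461538461538 192.30769230769232
```

```bash
python3 -m pendant '[0.002,0,0.012,0,0,0,0, 0,0,0.012,0,0,0,0, 0,0,0.011,0,0,0,0, 0,0,0,0,0,0,0, 0,0,0,0,0,0,0]'; python3 st.py "cov(p,.115,0,.01,0)+[0,0,.017]"
```

```text
clock: 5.12
position: [0.5462, -0.044, 0.1028]
ee_rot: [0.527, 3.097, 0.0]
force: [-0.7, 0.7, 0.0]
width: 0.009
gripper_force: 0.0
t 5.125 pos [ 0.5462 -0.044   0.1028] F [-0.7  0.7  0. ] tq [-0.06  0.06 -0.02] w 0.009 j [-0.28  0.48  0.36  1.94 -0.24  0.77  1.45]
toolyaw y -0.337 tilt [-0.  0. -1.] to go tool [-0.002  -0.0008  0.0008]
```

No contact in the slot. I spread the fingers along it for a longer lever and begin turning clockwise.

```bash
python3 -m pendant '[0,0,0,0,0,0,0.04, 0,0,0,0,0,0,0.04, 0,0,0,0,0,0.1,0.04, 0,0,0,0,0,0.1,0.04, 0,0,0,0,0,0.1,0.04, 0,0,0,0,0,0.1,0.04, 0,0,0,0,0,0.1,0.04, 0,0,0,0,0,0,0.04]'; python3 st.py "cov(p,.115,0,.01,0)+[0,0,.017]"
```

```text
clock: 6.12
position: [0.5477, -0.044, 0.1033]
ee_rot: [1.274, 2.868, 0.001]
force: [5.1, -0.0, -1.3]
width: 0.438
gripper_force: 2.2
t 6.125 pos [ 0.5477 -0.044   0.1033] F [ 5.1 -0.  -1.3] tq [-0.19 -1.22  0.13] w 0.438 j [-0.38  0.5   0.5   1.94 -0.33  0.78  1.04]
toolyaw y -0.836 tilt [-0.003  0.002 -1.   ] to go tool [-0.0011 -0.0009  0.0013]
```

```bash
python3 -m pendant '[0,0,0,0,0,0.12,0.04, 0,0,0,0,0,0.12,0.04, 0,0,0,0,0,0.12,0.04, 0,0,0,0,0,0.12,0.04, 0,0,0,0,0,0.12,0.04, 0,0,0,0,0,0.12,0.04, 0,0,0,0,0,0.12,0.04, 0,0,0,0,0,0.12,0.04, 0,0,0,0,0,0.12,0.04, 0,0,0,0,0,0,0.04]'; python3 st.py "cov(p,.115,0,.01,0)+[0,0,.017]"
```

```text
clock: 7.38
position: [0.5464, -0.0443, 0.103]
ee_rot: [2.568, 1.809, 0.0]
force: [1.5, -2.3, 0.4]
width: 0.435
gripper_force: 1.2
t 7.375 pos [ 0.5464 -0.0443  0.103 ] F [ 1.5 -2.3  0.4] tq [-0.49 -0.17  0.07] w 0.435 j [-0.57  0.57  0.8   1.96 -0.55  0.84  0.19]
toolyaw y -1.914 tilt [-0.     0.001 -1.   ] to go tool [-0.0006  0.0017  0.001 ]
```

```bash
python3 - <<'E'
from h import *
i=get_image("scene")[100:330,100:400]
cv2.imwrite("pics/c3.png",cv2.resize(cv2.convertScaleAbs(i[:,:,::-1],alpha=1.5),None,fx=2.6,fy=2.6,interpolation=cv2.INTER_CUBIC))
E
```

```text
(no output)
```

View pics/c3.png

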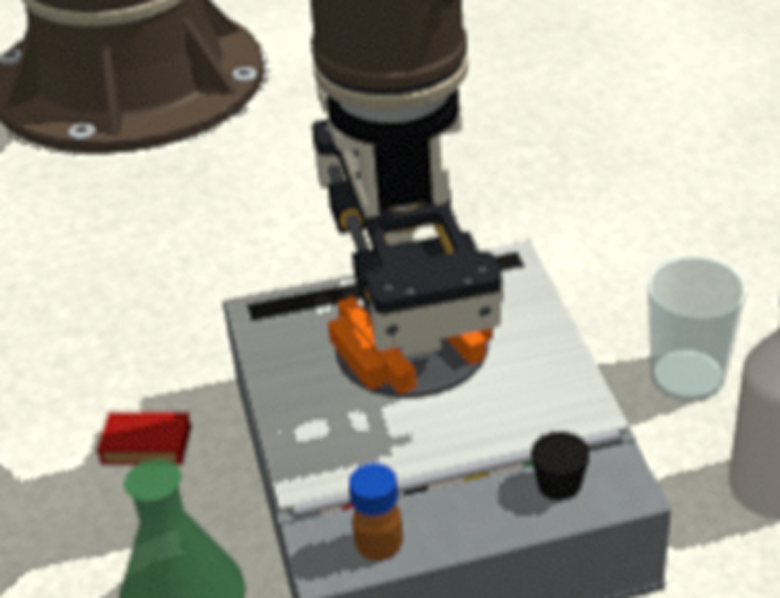

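The fastener is turning with the fingers but lags, at about 1.2 rad. I keep turning until the torque rises at the stop.

```bash
python3 -m pendant '[0,0,0,0,0,0.1,0.04, 0,0,0,0,0,0.1,0.04, 0,0,0,0,0,0.05,0.04]'; python3 st.py|cut -c1-140;  python3 -m pendant '[0,0,0,0,0,0.06,0.04, 0,0,0,0,0,0,0.04]';python3 st.py|cut -c1-140
```

```text
clock: 7.8
position: [0.5459, -0.0439, 0.1027]
ee_rot: [-2.774, -1.473, 0.0]
force: [2.5, -0.5, 1.8]
width: 0.435
gripper_force: 2.2
t 7.8 pos [ 0.5459 -0.0439  0.1027] F [ 2.5 -0.5  1.8] tq [-0.28 -0.38  0.16] w 0.435 j [-0.61  0.6   0.87  1.96 -0.6   0.86 -0.01]
toolyaw y -2.165 tilt [ 0.    -0.001 -1.   ] to go tool [-0.0135 -0.0469 -0.0806]
clock: 8.05
position: [0.5459, -0.0438, 0.1028]
ee_rot: [-2.815, -1.394, 0.001]
force: [0.6, -1.7, 4.8]
width: 0.432
gripper_force: 16.4
t 8.05 pos [ 0.5459 -0.0438  0.1028] F [ 0.6 -1.7  4.8] tq [-0.42  0.02  1.25] w 0.432 j [-0.62  0.61  0.89  1.96 -0.62  0.87 -0.05]
toolyaw y -2.222 tilt [-0.    -0.001 -1.   ] to go tool [-0.0162 -0.0459 -0.0805]
```

Torque jumps to 1.25 N m, so it is at the stop. I relieve the turn, lift clear and look.

```bash
python3 -m pendant '[0,0,0,0,0,-0.15,0.04, 0,0,0,0,0,-0.15,0.04, 0,0,0,0,0,0,0.04, 0,0,-0.02,0,0,0,0.04, 0,0,-0.04,0,0,0,0.04, 0,0,-0.05,0,0,0,0.04, 0,0,-0.05,0,0,0,0.04, 0,0,-0.04,0,0,0,0.04, 0,0,0,0,0,0,0.04, 0,0,0,0,0,0,0.04]'; python3 - <<'E'
from h import *
i=get_image("scene")[100:330,100:400]
cv2.imwrite("pics/c4.png",cv2.resize(cv2.convertScaleAbs(i[:,:,::-1],alpha=1.5),None,fx=2.6,fy=2.6,interpolation=cv2.INTER_CUBIC))
E
```

```text
clock: 9.3
position: [0.5455, -0.0435, 0.3019]
ee_rot: [-2.579, -1.791, 0.001]
force: [-0.2, 1.1, -0.1]
width: 0.434
gripper_force: 0.0
```

View pics/c4.png

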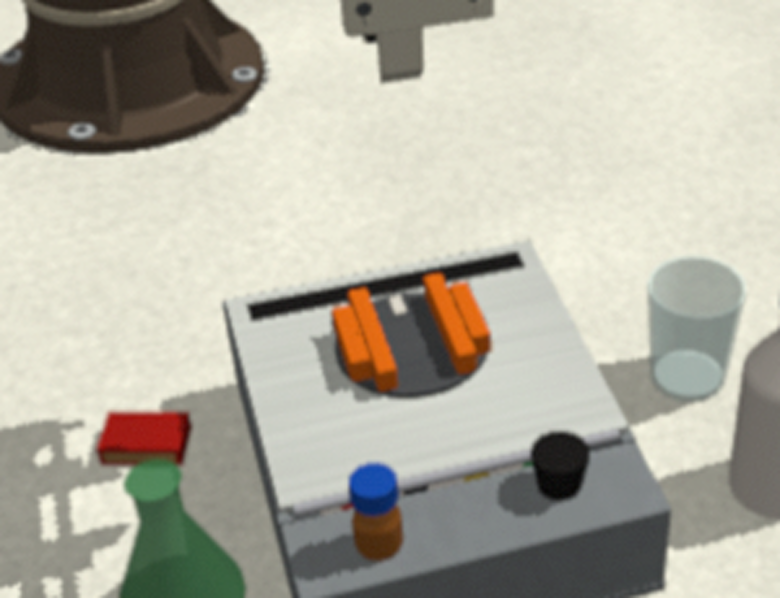

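The pointer at (397,304) faces the strip, the cover is level and the bystanders have not moved. I check the angle by numbers before handing in.

```bash
python3 - <<'E'
from h import *
p=np.load("p.npy");f=lambda a:proj("scene",cov(p,.115+.037*np.sin(a),-.037*np.cos(a),.011,0))[0]-proj("scene",cov(p,.115,0,.01,0))[0]
print([(a,f(a).round(1)) for a in(1.3,1.42,1.57)],"meas",np.array([397-413,304-343])/2.6)
g=lambda a:[((proj("scene",cov(p,.115+s*.042*np.sin(a)+.019*np.cos(a),-s*.042*np.cos(a)+.019*np.sin(a),.028,0))[0]-100)*2.6).round() for s in(1,-1)]
for a in(1.3,1.42,1.57):print(a,g(a))
E
```

```text
[(1.3, array([-10.8, -12.2])), (1.42, array([ -8.5, -13.1])), (1.57, array([ -5.4, -13.8]))] meas [ -6.15384615 -15.        ]
1.3 [array([400., 273.]), array([466., 343.])]
1.42 [array([408., 273.]), array([461., 348.])]
1.57 [array([418., 273.]), array([453., 353.])]
```

```bash
python3 -c "
from cell import *
print(sign_off())"
```

```text
the job is handed in; nothing more can be done
None
```

The cover is pushed shut and the fastener is turned to its stop, which I confirmed from the torque rise and the pointer angle in the last picture. The arm is clear, the things seen in that picture look undisturbed, and the job is handed in; no verdict came back.

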